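# Cap the vial, then hold the lens barrel down in the V-block

## Robot

A 7-joint arm with a two-finger parallel gripper is mounted at the origin on the work surface. World frame = base frame: x ahead of the robot, y to its left, z up, the work surface at z = 0. Lengths are in m, angles in rad, forces in N, time in s.
With the tool pointing down it reaches from about 0.4 to 0.875 m from the base axis. Payload 19.3 kg.
Tool frame: the origin (TCP) lies midway between the tips of the shut fingers; the grasp point (between the pads) lies bot.grip_point_offset behind it (bot.grip_point_offset is the distance from the TCP to the grasp point, in m); z points along the fingers, y is the direction in which the jaws open and shut (so a half turn about z gives the same grasp; the last joint's range is limited). The gripper opens to 85 mm and grips with 20 to 120 N. Pads are 22 mm wide; open, the fingers measure 114 mm over their backs; the gripper's body (76 mm by 85 mm) begins 54 mm behind the grasp point. The pads swing forward as they close: fully open they stand 13 mm farther back than shut.
Start: joints at [1.242, 0.521, -0.036, 1.599, 0.021, 1.021, -0.113], TCP at [0.16, -0.604, 0.231] pointing down, gripper open.
Joint ranges: [-2.91, 2.91], [-0.3, 2.13], [-1.5, 1.42], [0.17, 2.43], [-1.26, 4.41], [0.16, 1.93], [-2.52, 2.52]. Speed limits (rad/s): [1.89, 1.89, 2.39, 2.39, 3.01, 3.01, 3.01].

## Interface

Orientations are given as [roll, pitch, yaw] about the fixed x, y, z axes, in that order (R = Rz(yaw) Ry(pitch) Rx(roll)).
In Python, from workcell import bot gives the robot as it stands.
- The arm moves only by the tool servo_tool, never from a script. Its argument "rows" is a list that holds one entry, the list of rows, each a list of 6 numbers: the shift along the tool's x, y, z in cm, then the turn, a rotation vector about the tool's x, y, z in degrees. A call has 1 to 5 rows; each row shifts and turns the commanded pose from where the row before left it, along the tool's axes as they then stand; what a row does not reach is not made up. A row lasts 1/8 s, in which the tool goes at most 62.5 mm and 10.7 degrees, less where a joint would pass 70% of its speed; a pose out of reach is approached as far as the arm can. A call is refused whole if a number of a shift passes 6.25 or a number of a turn 10.7, either way. A call with a gripper value outside its range is refused whole. "grip" is the opening, from -1 (shut) to 1 (fully open), so that 0 is half open, set as the call begins (left out, the last holds). The fingers move at their own pace and stop on an object; "squeeze" is the grip in N (left out, the last holds). Time passes only in rows, so rows that do not move let the fingers close. It gives the time, the measured TCP pose, the force and the opening at its end, in the units of the state.
- bot.observe(): the state, without advancing time (a new reading comes with each control period).
- bot.grab_frame(name): name is "scene" or "top"; returns a dict with "image" (420x560x3 uint8, red, green, blue), "K" (3x3 intrinsics, pixels), "R" (3x3) and "t" (3): a world point X has camera coordinates R X + t. Camera axes: x right, y down, z forward; pixel columns grow to the right and rows downward; lengths in m; the calibration is good to about 2 mm. A picture is of the moment at which its call begins. There is no depth.
- bot.job_done(): hands the job in, once; it reports no verdict.
The state is a dict: "clock": time; "qpos": joint angles; "qd": joint speeds; "joint_efforts": joint torques, N m; "position": TCP position; "tool_rot": TCP orientation; "force": force on the tool from outside, world axes, zero at the start; "moment": the same for the moment, N m; "grip_width": finger opening in m.
Only numpy, scipy, OpenCV 4.12 (cv2) and the standard library are available. Lean on these libraries where they do the work, as an engineer would, in place of code of your own. Each camera call takes 0.05 s, during which the arm holds its last target.

## Task

Get the bench ready for an optical reading: first press fully shut the one flip cap left open in the vial rack, so that its vapour cannot fog the glass; then take the lens barrel from its rest without dropping it and lay it lengthwise in the middle of the V-block. Push it down firmly, with about 10 to 15 newtons, so that it bears on both sloping faces, and finish while still holding it pressed there: do not let go at the end. Leave the other three caps shut and do not shift or tip the other things on the bench.

Things in the scene. Friction and masses are not known exactly. Their poses are not given: they have to be found in the camera images.
- rack: clear plastic vial rack fixed to the bench, 56 x 200 mm, 40 mm high; origin under its centre, z up, its y runs along the row of vials, its +x is the side on which the cap hinges are. Holds four equal vials, 46 mm apart in a row along y, in any order
- hinge_a (a point): the hinge of cap a: a point on the hinge line at the +x rim of vial a, 70 mm above the bench. The vial (white, 26 mm diameter, top 70 mm above the bench, firmly fixed in the rack) has its axis 16 mm from here towards this point's -x; the point's x, y, z are the rack's
- cap_a (a joint): hinge angle of vial a's flip cap, rad: 0 = shut (flat cap 28 mm diameter, 6 mm thick, with a small tab; top 76 mm above the bench, reaching 36 mm from the hinge towards -x), 1.57 = upright, up to 2.3 = leaning back over +x. Turns about the point's y. Slightly stiff (12 mN m, 0.4 N at the edge): stays where left. Exactly one of the four caps starts open (1.5 to 2.1)
- hinge_b (a point): the hinge of cap b: a point on the hinge line at the +x rim of vial b, 70 mm above the bench. The vial (white, 26 mm diameter, top 70 mm above the bench, firmly fixed in the rack) has its axis 16 mm from here towards this point's -x; the point's x, y, z are the rack's
- cap_b (a joint): hinge angle of vial b's flip cap, rad: 0 = shut (flat cap 28 mm diameter, 6 mm thick, with a small tab; top 76 mm above the bench, reaching 36 mm from the hinge towards -x), 1.57 = upright, up to 2.3 = leaning back over +x. Turns about the point's y. Slightly stiff (12 mN m, 0.4 N at the edge): stays where left. Exactly one of the four caps starts open (1.5 to 2.1)
- hinge_c (a point): the hinge of cap c: a point on the hinge line at the +x rim of vial c, 70 mm above the bench. The vial (white, 26 mm diameter, top 70 mm above the bench, firmly fixed in the rack) has its axis 16 mm from here towards this point's -x; the point's x, y, z are the rack's
- cap_c (a joint): hinge angle of vial c's flip cap, rad: 0 = shut (flat cap 28 mm diameter, 6 mm thick, with a small tab; top 76 mm above the bench, reaching 36 mm from the hinge towards -x), 1.57 = upright, up to 2.3 = leaning back over +x. Turns about the point's y. Slightly stiff (12 mN m, 0.4 N at the edge): stays where left. Exactly one of the four caps starts open (1.5 to 2.1)
- hinge_d (a point): the hinge of cap d: a point on the hinge line at the +x rim of vial d, 70 mm above the bench. The vial (white, 26 mm diameter, top 70 mm above the bench, firmly fixed in the rack) has its axis 16 mm from here towards this point's -x; the point's x, y, z are the rack's
- cap_d (a joint): hinge angle of vial d's flip cap, rad: 0 = shut (flat cap 28 mm diameter, 6 mm thick, with a small tab; top 76 mm above the bench, reaching 36 mm from the hinge towards -x), 1.57 = upright, up to 2.3 = leaning back over +x. Turns about the point's y. Slightly stiff (12 mN m, 0.4 N at the edge): stays where left. Exactly one of the four caps starts open (1.5 to 2.1)
- vblock: metal base fixed to the bench, 116 x 90 x 12 mm, carrying the V: two 90 degree V cheeks, each 20 mm thick, centred 42 mm either side of the middle along the groove; 64 mm clear between them for fingers (17.5 mm above the bench there). Origin under its centre, x along the groove, z up. V bottom 24 mm, cheek tops 48 mm high, cheeks 70 mm wide. The seated barrel's axis is 45 mm (top 60 mm) above the bench
- vee_left: the two sloping V faces on the +y side (both cheeks); axes as the V-block's, origin under the middle of the V. Both cheeks together float sideways along y by up to 5 mm on a soft centring spring (0.25 N per mm), so the V follows the barrel; rigid in all other directions
- vee_right: the two sloping V faces on the -y side (both cheeks); origin, axes and float as the left ones
- barrel: the lens barrel: a dark metal cylinder with glass in both ends, 30 mm diameter, 120 mm long, about 0.18 kg, both ends alike; origin at its middle on its axis, x along the axis (it may roll about x). It starts lying on the rest, its axis 27 mm above the bench
- rest: low parking rest fixed to the bench: rubber pad 100 x 50 mm, 6 mm thick, with two thin steel rods (8 mm, their outer edges 12 mm either side of the middle, tops 14 mm high) on which the barrel lies; origin under its centre, x along the barrel, z up
- reagent: brown glass bottle, 64 mm diameter, 130 mm high, loose bystander, leave alone; origin at the centre of its underside, z up
- beaker: glass beaker, 68 mm diameter, 85 mm high, loose bystander, leave alone; origin at the centre of its underside, z up
- tip_box: grey closed box, 80 x 115 x 50 mm, loose bystander, leave alone; origin at the centre of its underside, z up
- jar: small white jar, 40 mm diameter, 50 mm high, loose bystander, leave alone; origin at the centre of its underside, z up
- lock_ring: flat steel ring, 42 mm diameter, 10 mm high, loose bystander, leave alone; origin at the centre of its underside, z up
- slide_box: flat blue box, 85 x 100 x 32 mm, loose bystander, leave alone; origin at the centre of its underside, z up
Not all that is in view belongs to the job. Leave any yellow look-alike of the vblock alone.

How it is judged:
By the outcome, as a careful person would: the job done as asked, in the order asked, and still so for the second after the job is handed in, while the arm keeps its last pose, push and grip.
It also fails if it takes over 48 s, if anything falls off the work surface, if the arm or the gripper's body presses on something with over 40 N, if the wrist force passes 120 N, or if a joint passes its speed limit or range.

## Working session

There is one attempt and no reset: what is moved stays moved. The work goes in short steps, Python scripts to look and compute and a tool call to move; the robot and the scene stay as the last step left them, time stands still between calls to the robot, and variables do not carry over. Pictures are saved under pics/ and viewed, and the job is handed in when it is done.

Besides the shell and the picture viewer there is one more tool, called by a JSON object that holds its "api" and its "payload". servo_tool: Moves the arm, as the interface text tells. Its arguments: {"type":"object","properties":{"rows":{"type":"array"},"grip":{"type":"number"},"squeeze":{"type":"number"}},"required":["rows"]}

```bash
ls; mkdir -p pics; python3 - <<'E'
from workcell import bot
import cv2,numpy as np,pickle
print(bot.observe(), bot.grip_point_offset)
for n in ("scene","top"):
    f=bot.grab_frame(n); cv2.imwrite(f"pics/{n}0.png",cv2.resize(f["image"][:,:,::-1],(784,588),interpolation=cv2.INTER_CUBIC)); pickle.dump(f,open(f"{n}0.pkl","wb"))
    print(n,f["K"].tolist(),np.round(f["R"],4).tolist(),f["t"],"cam",-f["R"].T@f["t"])
E
```

```text
pics
{'clock': 0.0, 'qpos': array([ 1.24180147,  0.52201953, -0.03635424,  1.59996757,  0.02122201,
        1.02111201, -0.11279605]), 'qd': array([ 0.00074438,  0.00024146,  0.00054216,  0.00013757, -0.00021689,
        0.00210006,  0.00034803]), 'joint_efforts': array([ 2.51531965e-03, -9.27083302e+01,  1.98187485e+00, -3.69922006e+01,
        1.79535424e-02,  8.39207845e-03, -3.60902288e-05]), 'position': array([ 0.15983927, -0.60388142,  0.23073648]), 'tool_rot': array([-3.14047519e+00,  8.49217051e-05,  2.58822932e-01]), 'force': array([ 0.04190334, -0.04108897,  0.42716669]), 'moment': array([-0.03041573,  0.06921058, -0.01004363]), 'grip_width': 0.08531880858068834} 0.0187
scene [[440.40535842475515, 0.0, 274.04928239766866], [0.0, 440.40535842475515, 206.04630399731613], [0.0, 0.0, 1.0]] [[-0.841, 0.5408, 0.0151], [0.4512, 0.7166, -0.5319], [-0.2985, -0.4406, -0.8467]] [ 0.47754298 -0.20347315  1.31023016] cam [0.88452098 0.46476675 0.99386427]
top [[530.1675288225773, 0.0, 282.62674144828804], [0.0, 530.1675288225773, 216.4157639865226], [0.0, 0.0, 1.0]] [[0.0166, -0.9999, -0.0028], [-0.9978, -0.0164, -0.0647], [0.0647, 0.0038, -0.9979]] [-0.02048374  0.5755703   1.7043285 ] cam [ 0.46441503 -0.01756383  1.73794321]
```

View pics/scene0.png

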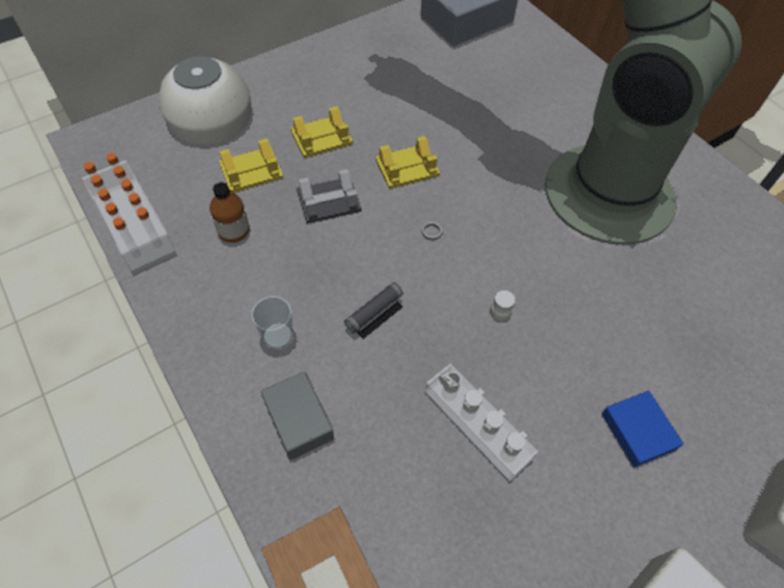

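View pics/top0.png

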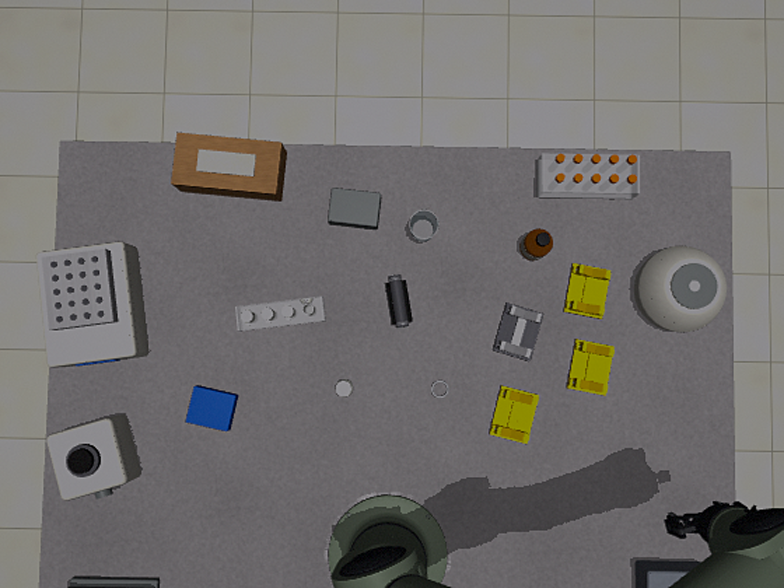

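Top view (784-px scale): the grey V-block is at (518,331), with yellow look-alikes at (588,290), (591,366) and (514,414). The barrel lies at (399,300). The clear rack with white caps is at (281,313), and its open cap is near (308,305). An orange-capped rack at (590,175) is a distractor. I choose the grey block, the dark cylinder and the white-vial rack, and check each in a close crop.

```bash
python3 - <<'E'
import cv2,numpy as np,pickle
t=pickle.load(open("top0.pkl","rb"))["image"][:,:,::-1]; s=pickle.load(open("scene0.pkl","rb"))["image"][:,:,::-1]
def crop(im,x0,y0,w,h,k): return cv2.resize(im[y0:y0+h,x0:x0+w],(w*k,h*k),interpolation=cv2.INTER_CUBIC)
a=crop(t,160,205,80,37,5); b=crop(t,265,185,130,80,5)
c=crop(s,300,255,90,90,6); d=crop(s,205,85,100,160,4)
def hs(l):
    H=max(i.shape[0] for i in l); return np.hstack([cv2.copyMakeBorder(i,0,H-i.shape[0],0,0,cv2.BORDER_CONSTANT) for i in l])
cv2.imwrite("pics/c1.png",cv2.convertScaleAbs(np.vstack([cv2.copyMakeBorder(a,0,0,0,250,cv2.BORDER_CONSTANT),b]),alpha=1.5)); cv2.imwrite("pics/c2.png",cv2.copyMakeBorder(c,0,0,0,0,0)); cv2.imwrite("pics/c3.png",d)
for n in(1,):print(cv2.imread("pics/c1.png").shape)
E
```

```text
(585, 650, 3)
```

View pics/c1.png

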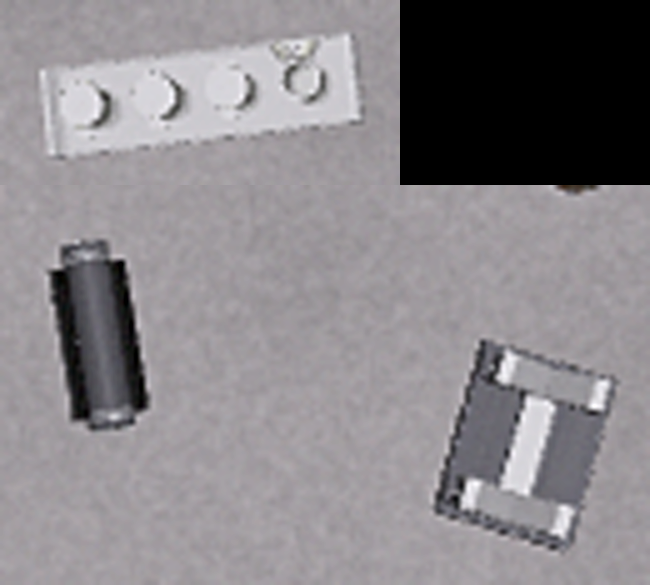

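View pics/c2.png

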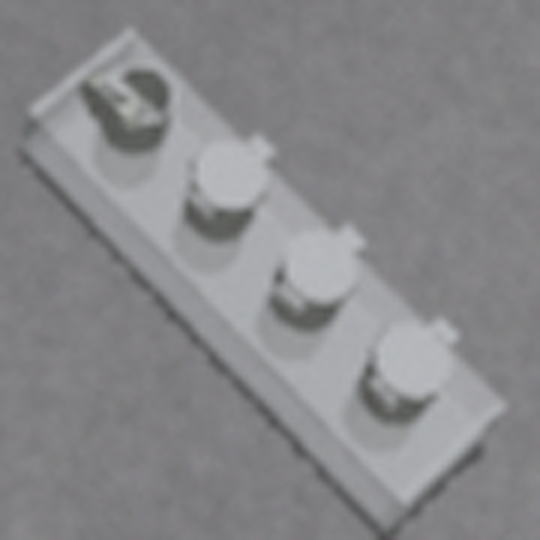

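View pics/c3.png

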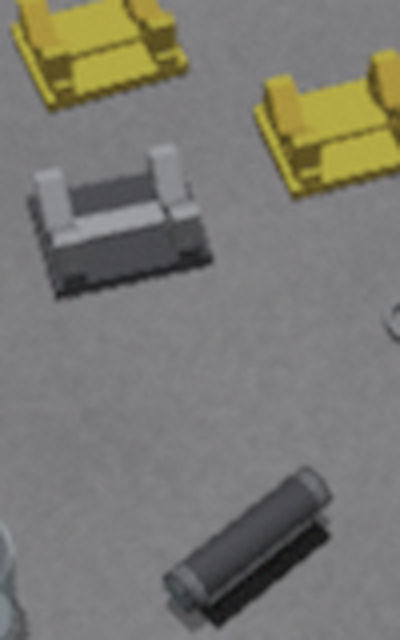

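```bash
python3 - <<'E'
import cv2,numpy as np,pickle
t=pickle.load(open("top0.pkl","rb"))["image"][:,:,::-1]
def crop(im,x0,y0,w,h,k,n):
    c=cv2.resize(im[y0:y0+h,x0:x0+w],(w*k,h*k),interpolation=cv2.INTER_NEAREST); c=cv2.convertScaleAbs(c,alpha=1.7)
    for i in range(0,w,5): cv2.line(c,(i*k,0),(i*k,4 if i%10 else 10),(0,0,255),1)
    for i in range(0,h,5): cv2.line(c,(0,i*k),(4 if i%10 else 10,i*k),(0,0,255),1)
    cv2.imwrite(n,c)
crop(t,345,210,50,50,12,"pics/v.png")
crop(t,270,190,30,48,12,"pics/b.png")
crop(t,165,208,72,32,11,"pics/r.png")
E
```

```text
(no output)
```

View pics/v.png

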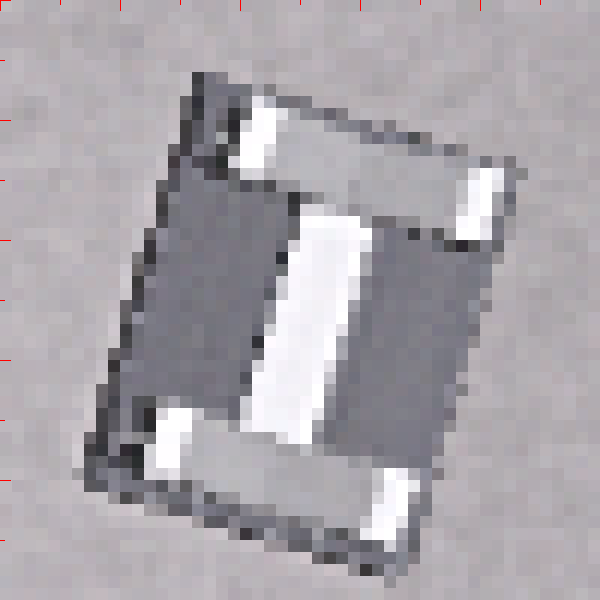

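View pics/b.png

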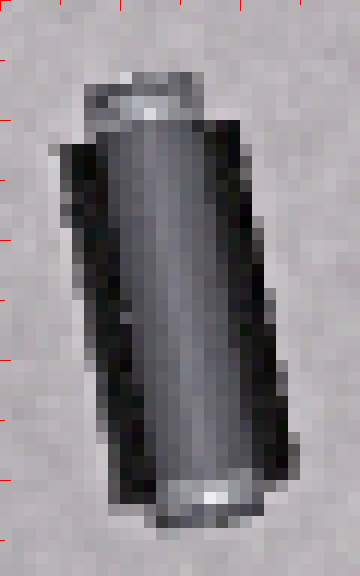

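View pics/r.png

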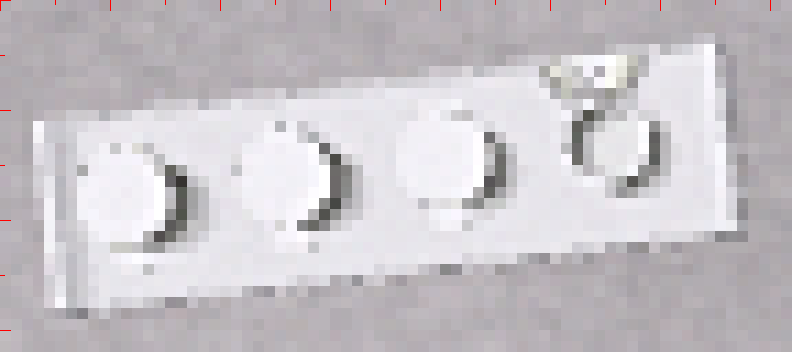

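```bash
cat > h.py <<'E'
import numpy as np,pickle
def ray(f,u,v,z):
    d=f["R"].T@np.array([(u-f["K"][0,2])/f["K"][0,0],(v-f["K"][1,2])/f["K"][1,1],1]); c=-f["R"].T@f["t"]
    return c+d*(z-c[2])/d[2]
def proj(f,X):
    p=f["K"]@(f["R"]@np.array(X)+f["t"]); return p[:2]/p[2]
E
python3 - <<'E'
from h import *
t=pickle.load(open("top0.pkl","rb")); s=pickle.load(open("scene0.pkl","rb"))
def P(n,f,k,o,z,pts):
    r=np.array([ray(f,p[0]/k+o[0]-.5,p[1]/k+o[1]-.5,z) for p in pts]); print(n,np.round(r[:,:2]*1000,1).tolist(),"mean",np.round(r[:,:2].mean(0)*1000,1)); return r
np.set_printoptions(suppress=True)
def ang(a,b): d=a-b; print("  ang",np.degrees(np.arctan2(d[1],d[0])),"len",np.hypot(*d[:2])*1000)
r=P("lands",t,12,(345,210),.048,[(258,135),(483,205),(172,443),(392,510)]); ang((r[0]+r[1])/2,(r[2]+r[3])/2)
r=P("base",t,12,(345,210),.006,[(195,73),(522,165),(88,490),(405,578)]); ang(r[0]+r[1],r[2]+r[3])
r=P("barrel",t,12,(270,190),.030,[(145,76),(212,526)]); ang(r[0],r[1])
r=P("pad",t,12,(270,190),.006,[(60,148),(240,120),(298,478),(108,503)]); ang((r[0]+r[1])/2,(r[2]+r[3])/2)
r=P("rack",t,11,(165,208),.04,[(38,122),(715,42),(738,232),(60,315)]);ang(r[1],r[0])
r=P("caps",t,11,(165,208),.076,[(121,195),(282,183),(440,160)]);ang(r[2],r[0])
P("mouth",t,11,(165,208),.07,[(616,150)])
P("capsS",s,6,(300,255),.076,[(408,357),(317,268),(230,172)])
P("mouthS",s,6,(300,255),.07,[(140,100)])
P("rackS",s,6,(300,255),.04,[(130,30),(32,108),(388,530) ,(505,405)])
P("barrelS",s,4,(205,85),.027,[(312,487),(183,590)])
P("landsS",s,4,(205,85),.048,[(48,178),(78,232),(163,152),(190,212)])
# open cap in both views: tip candidates
print(np.round(ray(t,590/11+164.5,60/11+207.5,.1)*1000), np.round(ray(s,105/6+299.5,92/6+254.5,.1)*1000))
E
```

```text
lands [[564.4, -277.3], [546.8, -337.2], [482.3, -255.1], [465.5, -313.5]] mean [ 514.8 -295.8]
  ang -15.724145726520584 len 84.89109946646599
base [[583.6, -266.5], [559.9, -355.7], [469.6, -238.3], [447.2, -324.4]] mean [ 515.1 -296.2]
  ang -14.714728475489784 len 234.38535861703923
barrel [[641.8, -6.5], [520.7, -26.5]] mean [581.3 -16.5]
  ang 9.389594969987458 len 122.70067094842722
pad [[624.1, 16.5], [632.6, -32.5], [535.0, -49.9], [527.3, 1.8]] mean [579.8 -16. ]
  ang 9.379127893786727 len 98.54678096561332
rack [[561.4, 356.9], [588.0, 159.9], [532.7, 151.9], [505.2, 348.8]] mean [546.8 254.4]
  ang -82.29815564238693 len 198.87121380923023
caps [[538.9, 324.7], [543.0, 278.8], [550.4, 233.8]] mean [544.1 279.1]
  ang -82.78171033850867 len 91.54070565951069
mouth [[554.4, 184.4]] mean [554.4 184.4]
capsS [[539.2, 323.2], [546.2, 279.6], [550.4, 233.0]] mean [545.3 278.6]
mouthS [[559.5, 190.0]] mean [559.5 190. ]
rackS [[534.6, 154.7], [586.6, 161.2], [572.1, 363.3], [507.0, 351.0]] mean [550.1 257.5]
barrelS [[525.4, -26.1], [635.4, -5.6]] mean [580.4 -15.9]
landsS [[549.6, -332.1], [556.0, -277.4], [467.7, -310.2], [480.5, -251.7]] mean [ 513.4 -292.9]
[578. 189. 100.] [579. 189. 100.]
```

{"api": "servo_tool", "payload": {"rows": [[[0,0,0,0,0,5.4],[3.61,-4.46,0,0,0,0],[3.61,-4.46,0,0,0,0],[3.61,-4.46,0,0,0,0],[3.61,-4.46,0,0,0,0]]], "grip": -1}}

```text
clock: 0.72
position: [0.2738, -0.4028, 0.2312]
tool_rot: [-3.141, 0.0, 0.164]
force: [0.9, -0.0, 0.1]
grip_width: -0.0001
```

{"api": "servo_tool", "payload": {"rows": [[[3.61,-4.46,0,0,0,0],[3.61,-4.46,0,0,0,0],[3.61,-4.46,0,0,0,0],[3.61,-4.46,0,0,0,0],[3.61,-4.46,0,0,0,0]]]}}

```text
clock: 1.35
position: [0.4153, -0.1533, 0.2314]
tool_rot: [3.141, -0.0, 0.164]
force: [0.6, -0.5, -0.2]
grip_width: 0.0002
```

{"api": "servo_tool", "payload": {"rows": [[[3.61,-4.46,0,0,0,0],[3.61,-4.46,0,0,0,0],[3.61,-4.46,0,0,0,0],[3.61,-4.46,0,0,0,0],[3.61,-4.46,0,0,0,0]]]}}

```text
clock: 1.98
position: [0.5568, 0.0961, 0.2311]
tool_rot: [3.141, 0.0, 0.164]
force: [1.3, -1.8, 0.0]
grip_width: 0.0001
```

{"api": "servo_tool", "payload": {"rows": [[[3.61,-4.46,0,0,0,0],[3.61,-4.46,0,0,0,0],[0,0,0,0,0,0],[0,0,0,0,0,0]]]}}

```text
clock: 2.48
position: [0.6125, 0.1939, 0.2307]
tool_rot: [3.141, 0.001, 0.164]
force: [-0.1, -0.4, 0.5]
grip_width: -0.0004
```

{"api": "servo_tool", "payload": {"rows": [[[0,0,5,0,0,0],[0,0,5,0,0,0],[0,0,4,0,0,0],[0,0,0,0,0,0]]]}}

```text
clock: 2.98
position: [0.6113, 0.1924, 0.0893]
tool_rot: [3.14, 0.005, 0.163]
force: [0.3, 0.6, 1.0]
grip_width: -0.0002
```

```bash
cat > look.py <<'E'
import sys,cv2,pickle,numpy as np
from workcell import bot
n,cam,x0,y0,w,h,k=sys.argv[1],sys.argv[2],*map(int,sys.argv[3:8])
f=bot.grab_frame(cam); pickle.dump(f,open(n+".pkl","wb"))
im=f["image"][y0:y0+h,x0:x0+w,::-1]
cv2.imwrite(f"pics/{n}.png",cv2.resize(im,(w*k,h*k),interpolation=cv2.INTER_CUBIC))
o=bot.observe(); print(o["clock"],o["position"],o["force"],o["grip_width"])
E
python3 look.py s1 scene 250 200 180 150 4
```

```text
3.025 [0.61258639 0.19320147 0.09150287] [0.44447643 0.1614007  1.10179183] -0.00030617765436596406
```

View pics/s1.png

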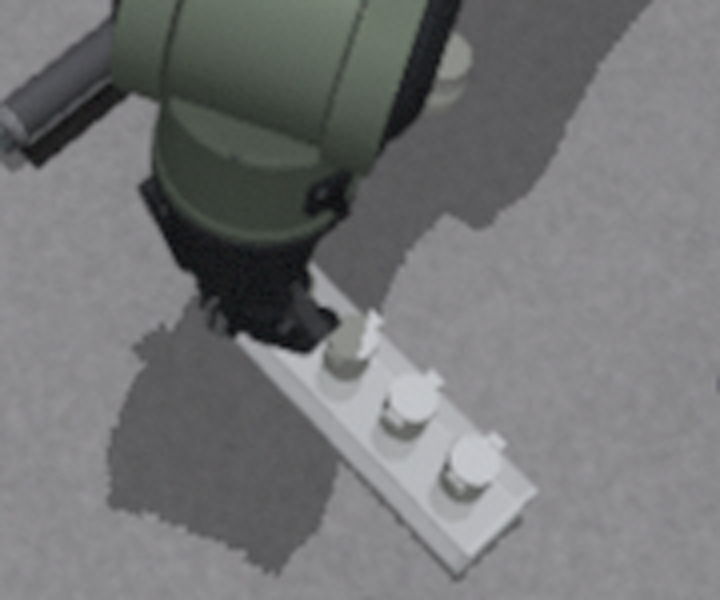

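{"api": "servo_tool", "payload": {"rows": [[[-1.2,-0.06,0,0,0,0],[-1.2,-0.06,0,0,0,0],[-1.2,-0.06,0,0,0,0],[-1.2,-0.06,0,0,0,0],[-1.2,-0.06,0,0,0,0]]]}}

```text
clock: 3.65
position: [0.5523, 0.1874, 0.0915]
tool_rot: [3.142, -0.0, 0.165]
force: [-0.2, -0.3, -0.1]
grip_width: 0.0002
```

{"api": "servo_tool", "payload": {"rows": [[[0,0,0.5,0,0,0],[0,0,0.5,0,0,0],[0,0,0.3,0,0,0],[0,0,0,0,0,0]]]}}

```text
clock: 4.15
position: [0.5532, 0.1875, 0.0778]
tool_rot: [3.142, 0.001, 0.164]
force: [0.3, -0.4, 0.5]
grip_width: -0.0005
```

{"api": "servo_tool", "payload": {"rows": [[[0,0,0.2,0,0,0],[0,0,0.1,0,0,0],[0,0,0,0,0,0]]]}}

```text
clock: 4.53
position: [0.5534, 0.1875, 0.076]
tool_rot: [3.142, -0.001, 0.164]
force: [-3.8, -1.2, 11.9]
grip_width: -0.0002
```

{"api": "servo_tool", "payload": {"rows": [[[0,0,0.1,0,0,0],[0,0,0,0,0,0],[0,0,-3,0,0,0],[0,0,-6,0,0,0],[0,0,-3,0,0,0]]]}}

```text
clock: 5.15
position: [0.5539, 0.1878, 0.1972]
tool_rot: [-3.141, -0.003, 0.164]
force: [0.3, -0.6, 0.4]
grip_width: 0.0005
```

{"api": "servo_tool", "payload": {"rows": [[[-0.15,5.13,0,0,0,0],[-0.15,5.13,0,0,0,0],[-0.15,5.13,0,0,0,0],[-0.15,5.13,0,0,0,0],[0,0,0,0,0,0]]], "grip": 1}}

```text
clock: 5.78
position: [0.581, -0.0205, 0.1942]
tool_rot: [3.14, 0.0, 0.159]
force: [0.5, 1.1, -1.1]
grip_width: 0.0854
```

```bash
python3 look.py s2 scene 240 180 180 150 4;python3 look.py t2 top 160 180 150 75 5
```

```text
5.825 [ 0.58088911 -0.01762881  0.19420038] [-0.23874519  0.47330051 -0.11180406] 0.08522431081062613
5.875 [ 0.580829   -0.01590511  0.19428332] [-0.05301085  0.16448434 -0.93020573] 0.08531727096952849
```

View pics/s2.png

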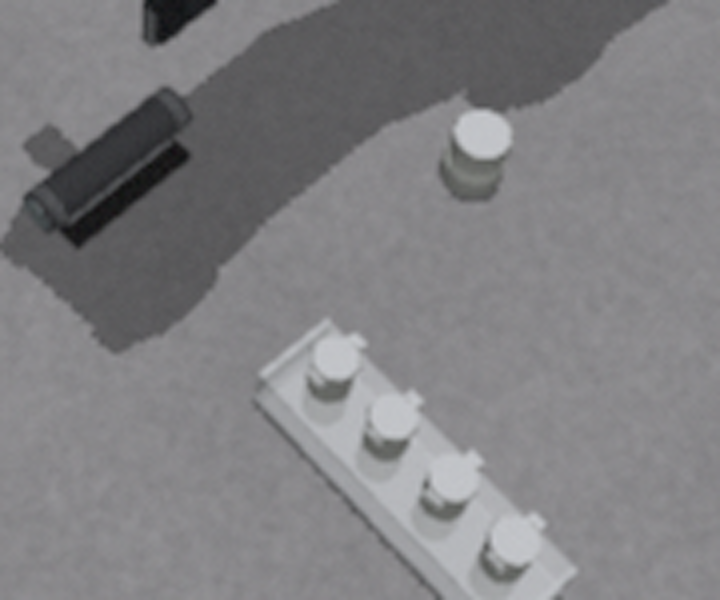

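View pics/t2.png

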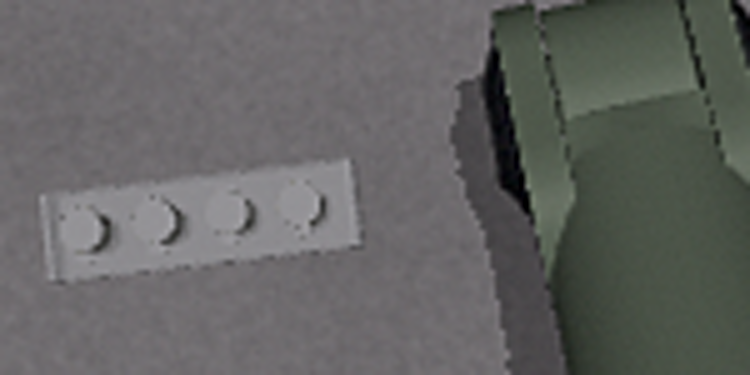

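All four caps now show equal flat discs (scene crop at (335,358), (390,418), (450,483) and (513,545)). The barrel hasn't moved, at (110,155). I'll descend on it.

{"api": "servo_tool", "payload": {"rows": [[[0,0,5,0,0,0],[0,0,5,0,0,0],[0,0,5,0,0,0],[0,0,2.5,0,0,0],[0,0,0,0,0,0]]]}}

```text
clock: 6.5
position: [0.5798, -0.0142, 0.0179]
tool_rot: [-3.14, 0.003, 0.167]
force: [-0.4, 0.2, 1.2]
grip_width: 0.0852
```

{"api": "servo_tool", "payload": {"rows": [[[0,0,0.7,0,0,0],[0,0,0.4,0,0,0],[0,0,0,0,0,0]]]}}

```text
clock: 6.88
position: [0.5811, -0.0159, 0.0087]
tool_rot: [3.142, -0.001, 0.164]
force: [0.6, 0.7, -0.1]
grip_width: 0.0855
```

{"api": "servo_tool", "payload": {"rows": [[[0,0,0,0,0,0],[0,0,0,0,0,0],[0,0,0,0,0,0],[0,0,0,0,0,0]]], "grip": -1, "squeeze": 60}}

```text
clock: 7.38
position: [0.5809, -0.0153, 0.0087]
tool_rot: [-3.141, -0.0, 0.165]
force: [-3.5, 3.5, 8.8]
grip_width: 0.0282
```

```bash
python3 look.py s3 scene 200 160 180 150 4
```

```text
7.425 [ 0.58088128 -0.01528089  0.00873015] [-3.26732104  3.32478469  8.37810581] 0.028378076675226196
```

View pics/s3.png

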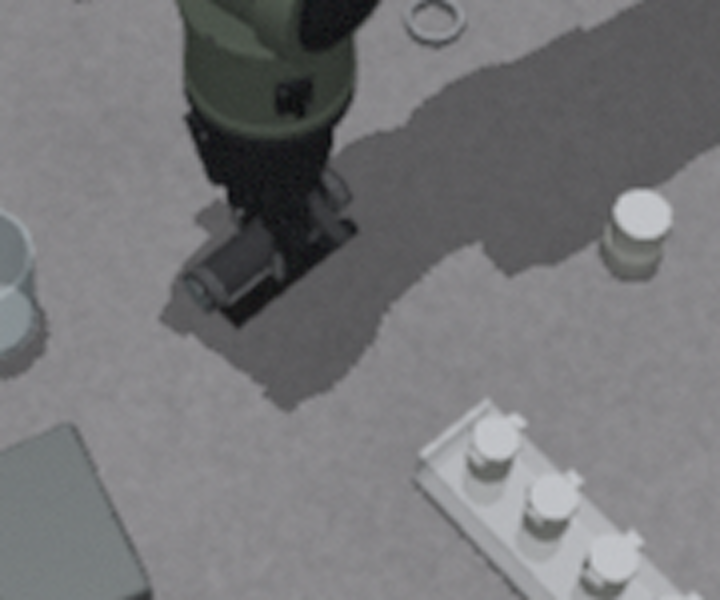

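Grip width is 28.4 mm with +8.8 N vertical, so I may be holding slightly above the axis. I'll regrip about 3 mm lower from a small opening.

{"api": "servo_tool", "payload": {"rows": [[[0,0,0,0,0,0],[0,0,0,0,0,0],[0,0,0.3,0,0,0],[0,0,0,0,0,0]]], "grip": -0.1}}

```text
clock: 7.92
position: [0.5807, -0.0159, 0.005]
tool_rot: [-3.142, 0.0, 0.164]
force: [-0.2, 0.5, 0.8]
grip_width: 0.0381
```

{"api": "servo_tool", "payload": {"rows": [[[0,0,0,0,0,0],[0,0,0,0,0,0],[0,0,0,0,0,0]]], "grip": -1, "squeeze": 60}}

```text
clock: 8.3
position: [0.5813, -0.0155, 0.0059]
tool_rot: [-3.141, -0.001, 0.165]
force: [-1.0, 0.7, 10.4]
grip_width: 0.0285
```

{"api": "servo_tool", "payload": {"rows": [[[0,0,-0.5,0,0,0],[0,0,-1,0,0,0],[0,0,-2,0,0,0],[0,0,-4,0,0,0],[0,0,0,0,0,0]]]}}

```text
clock: 8.93
position: [0.5826, -0.016, 0.0841]
tool_rot: [3.141, -0.005, 0.164]
force: [0.5, 0.2, -2.3]
grip_width: 0.029
```

```bash
python3 look.py s4 scene 200 140 180 150 4
```

```text
8.975 [ 0.58177649 -0.01609236  0.08244681] [-0.47277755 -0.54921964 -2.42377316] 0.028202723845720833
```

View pics/s4.png

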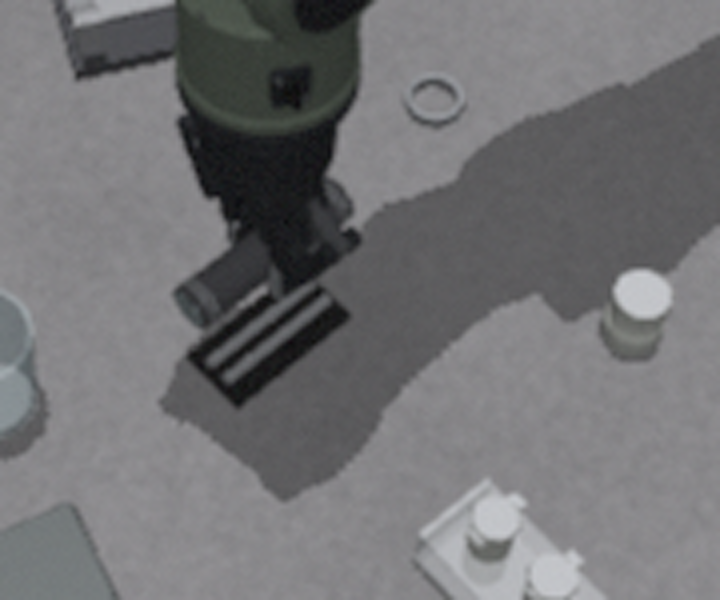

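{"api": "servo_tool", "payload": {"rows": [[[-1.85,4.42,0,0,0,0],[-1.85,4.42,0,0,0,0],[-1.85,4.42,0,0,0,0],[-1.85,4.42,0,0,0,0],[-1.85,4.42,0,0,0,0]]]}}

```text
clock: 9.6
position: [0.5249, -0.2504, 0.08]
tool_rot: [-3.141, 0.001, 0.165]
force: [-0.0, -0.2, -2.1]
grip_width: 0.0285
```

{"api": "servo_tool", "payload": {"rows": [[[-1.85,4.42,0,0,0,0],[0,0,0,0,0,8.2],[0,0,0,0,0,8.2],[0,0,0,0,0,8.2],[0,0,0,0,0,0]]]}}

```text
clock: 10.22
position: [0.5146, -0.2954, 0.08]
tool_rot: [3.141, 0.001, -0.264]
force: [-0.2, 0.5, -0.8]
grip_width: 0.028
```

```bash
python3 look.py s5 scene 180 70 140 110 5; python3 look.py t5 top 310 170 120 110 5
```

```text
10.275 [ 0.51458429 -0.29545166  0.08003457] [ 0.70610487  0.2470171  -2.42220217] 0.028347999264056557
10.325 [ 0.51463043 -0.29548384  0.08007867] [-2.63406008e-04 -3.53031729e-03 -1.97711297e+00] 0.028733479707959912
```

View pics/s5.png

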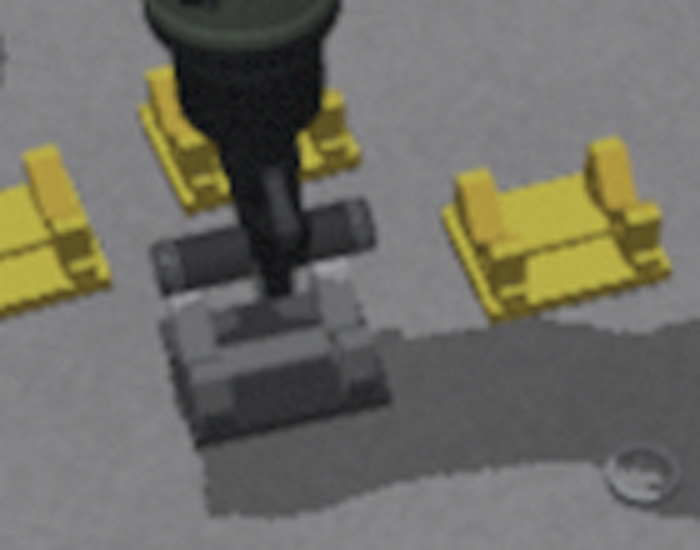

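View pics/t5.png

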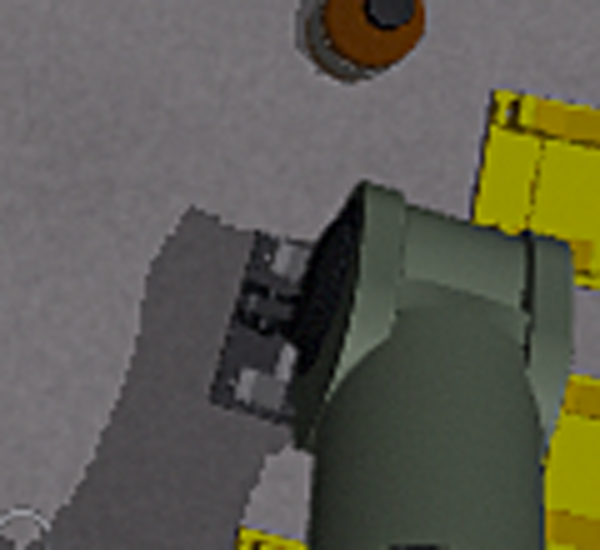

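```bash
python3 - <<'E'
from h import *
s=pickle.load(open("s5.pkl","rb"))
a=np.radians(-15.15);d=np.array([np.cos(a),np.sin(a),0]);c=np.array([.5146,-.2955,.1013])
for k in(-.06,.06): print((proj(s,c+k*d)-[179.5,69.5])*5)
r=[ray(s,u/5+179.5,v/5+69.5,.1013) for u,v in((165,269),(362,224))]; print(r,(r[0]+r[1])/2, np.linalg.norm(r[0]-r[1]),np.degrees(np.arctan2(*(r[0]-r[1])[1::-1])))
E
```

```text
[370.34826739 225.03425553]
[157.03786565 272.15304703]
[array([ 0.56777976, -0.31091881,  0.1013    ]), array([ 0.46018018, -0.28290609,  0.1013    ])] [ 0.51397997 -0.29691245  0.1013    ] 0.11118624427616886 -14.592581910447509
```

The barrel ends in the scene crop, at (165,269) and (362,224), match the expected pose over the V-block to about 1 mm. I'll lower it.

{"api": "servo_tool", "payload": {"rows": [[[0,0,2,0,0,0],[0,0,2,0,0,0],[0,0,0.8,0,0,0],[0,0,0.4,0,0,0],[0,0,0,0,0,0]]]}}

```text
clock: 10.95
position: [0.5149, -0.2957, 0.0284]
tool_rot: [3.142, -0.0, -0.265]
force: [0.2, -0.5, -2.5]
grip_width: 0.0283
```

{"api": "servo_tool", "payload": {"rows": [[[0,0,0.2,0,0,0],[0,0,0.15,0,0,0],[0,0,0,0,0,0],[0,0,0,0,0,0]]]}}

```text
clock: 11.45
position: [0.5148, -0.2957, 0.0249]
tool_rot: [-3.142, -0.0, -0.265]
force: [-0.2, -0.2, -0.8]
grip_width: 0.0286
```

{"api": "servo_tool", "payload": {"rows": [[[0,0,0.08,0,0,0],[0,0,0,0,0,0],[0,0,0,0,0,0]]]}}

```text
clock: 11.82
position: [0.5149, -0.2958, 0.0243]
tool_rot: [3.141, -0.0, -0.265]
force: [-1.4, -0.1, 6.3]
grip_width: 0.0288
```

{"api": "servo_tool", "payload": {"rows": [[[0,0,0.05,0,0,0],[0,0,0,0,0,0],[0,0,0,0,0,0],[0,0,0,0,0,0]]]}}

```text
clock: 12.32
position: [0.515, -0.296, 0.0242]
tool_rot: [3.141, -0.001, -0.265]
force: [-2.3, 1.7, 12.3]
grip_width: 0.0287
```

```bash
python3 look.py s6 scene 180 70 140 110 5; python3 look.py t6 top 310 170 120 110 5
```

```text
12.375 [ 0.51497349 -0.29599368  0.02418201] [-3.13662983  1.2525325  12.37591188] 0.02855352652100292
12.425 [ 0.51496402 -0.29597903  0.02416819] [-3.39383535  1.2621564  12.37324498] 0.028467762507127257
```

View pics/s6.png

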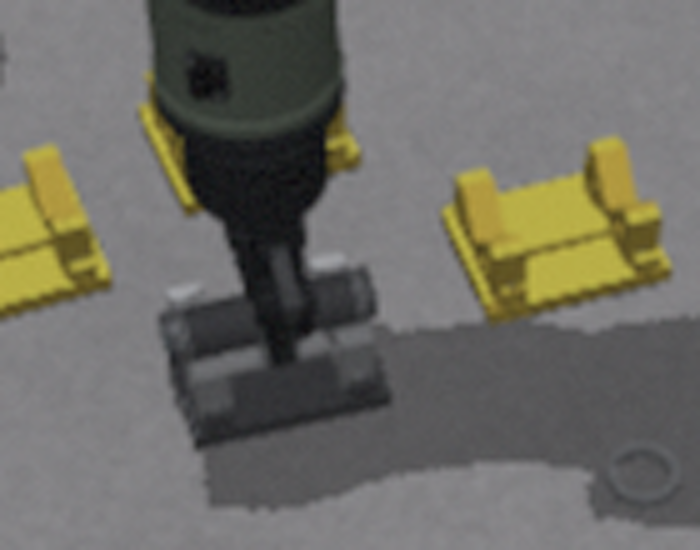

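```bash
python3 - <<'E'
from workcell import bot
from h import *
o=bot.observe(); print(o["force"],o["moment"],o["tool_rot"])
s=pickle.load(open("s6.pkl","rb"))
a=np.radians(-15.15);d=np.array([np.cos(a),np.sin(a),0]);c=np.array([.515,-.296,.045])
for k in(-.06,.06): print((proj(s,c+k*d)-[179.5,69.5])*5)
E
```

```text
[-3.39383535  1.2621564  12.37324498] [ 0.28063982  0.69915489 -0.31637349] [ 3.14130032e+00 -6.20158050e-04 -2.65330239e-01]
[371.68514548 294.4578028 ]
[166.62470098 340.92279417]
```

View pics/t6.png

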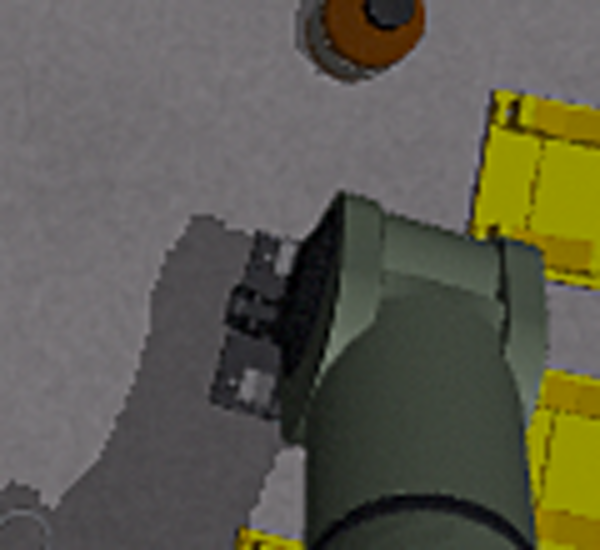

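The press reads 12.4 N, with a small axial force of 3.6 N and a yaw moment of −0.32 N·m. That fits a slight yaw error: the land lines gave −15.7°. I'll comply with both and re-read.

{"api": "servo_tool", "payload": {"rows": [[[-0.03,0,-0.02,0,0,0.4],[0,0,0,0,0,0],[0,0,0,0,0,0],[0,0,0,0,0,0]]]}}

```text
clock: 12.92
position: [0.5149, -0.2958, 0.0241]
tool_rot: [3.141, -0.001, -0.272]
force: [0.5, 1.7, 7.4]
grip_width: 0.029
```

```bash
python3 - <<'E'
from workcell import bot
o=bot.observe(); print(o["position"],o["force"],o["moment"],o["tool_rot"])
E
```

```text
[ 0.51492279 -0.29578151  0.02405854] [0.45939096 1.71661333 7.42157879] [ 0.10273368  0.0319248  -0.13142732] [ 3.14147793e+00 -8.96538045e-04 -2.71826319e-01]
```

{"api": "servo_tool", "payload": {"rows": [[[0,0,0.02,0,0,0.3],[0,0,0,0,0,0],[0,0,0,0,0,0],[0,0,0,0,0,0]]]}}

```text
clock: 13.42
position: [0.5149, -0.2958, 0.0238]
tool_rot: [3.141, -0.001, -0.277]
force: [-0.4, -0.1, 6.4]
grip_width: 0.0282
```

```bash
python3 - <<'E'
from workcell import bot
o=bot.observe(); print(o["position"],o["force"],o["moment"],o["tool_rot"])
E
```

```text
[ 0.51487893 -0.29579167  0.02383547] [-0.38598482 -0.0647368   6.44141073] [ 0.07623654  0.06038098 -0.19568642] [ 3.14148907e+00 -8.21564338e-04 -2.77086091e-01]
```

{"api": "servo_tool", "payload": {"rows": [[[0,0,0.03,0,0,0.4],[0,0,0,0,0,0],[0,0,0,0,0,0],[0,0,0,0,0,0]]]}}

```text
clock: 13.92
position: [0.5148, -0.2958, 0.0237]
tool_rot: [3.141, -0.001, -0.284]
force: [-0.7, 1.3, 10.1]
grip_width: 0.0281
```

```bash
python3 - <<'E'
from workcell import bot
o=bot.observe(); print(o["position"],o["force"],o["moment"],o["tool_rot"])
E
```

```text
[ 0.51482066 -0.29581118  0.02367875] [-0.69416642  1.32741496 10.10597472] [0.12041015 0.26395139 0.03975417] [ 3.14138297e+00 -7.85274388e-04 -2.83787724e-01]
```

{"api": "servo_tool", "payload": {"rows": [[[0,0,0.01,0,0,0],[0,0,0,0,0,0],[0,0,0,0,0,0],[0,0,0,0,0,0],[0,0,0,0,0,0]]]}}

```text
clock: 14.55
position: [0.5149, -0.2958, 0.0237]
tool_rot: [3.141, -0.001, -0.284]
force: [-1.0, 0.9, 10.5]
grip_width: 0.0282
```

{"api": "servo_tool", "payload": {"rows": [[[0,0,0,0,0,0],[0,0,0,0,0,0],[0,0,0,0,0,0],[0,0,0,0,0,0]]]}}

```text
clock: 15.05
position: [0.5149, -0.2958, 0.0237]
tool_rot: [3.141, -0.001, -0.284]
force: [-2.1, 0.2, 11.5]
grip_width: 0.0284
```

```bash
python3 look.py s7 scene 180 70 140 110 5;python3 look.py s8 scene 0 0 560 420 1; python3 - <<'E'
from workcell import bot
o=bot.observe(); print(o["position"],o["force"],o["moment"],o["tool_rot"])
E
```

```text
15.1 [ 0.51484932 -0.29583175  0.02366684] [-1.5451019   0.94250824 11.22470406] 0.028539399946841428
15.15 [ 0.51486097 -0.29584521  0.02366796] [-1.48042854  0.18711583 11.24553435] 0.028261648270071757
[ 0.51486097 -0.29584521  0.02366796] [-1.48042854  0.18711583 11.24553435] [0.1736867  0.30724229 0.04592145] [ 3.14132815e+00 -8.47671851e-04 -2.83807655e-01]
```

View pics/s7.png

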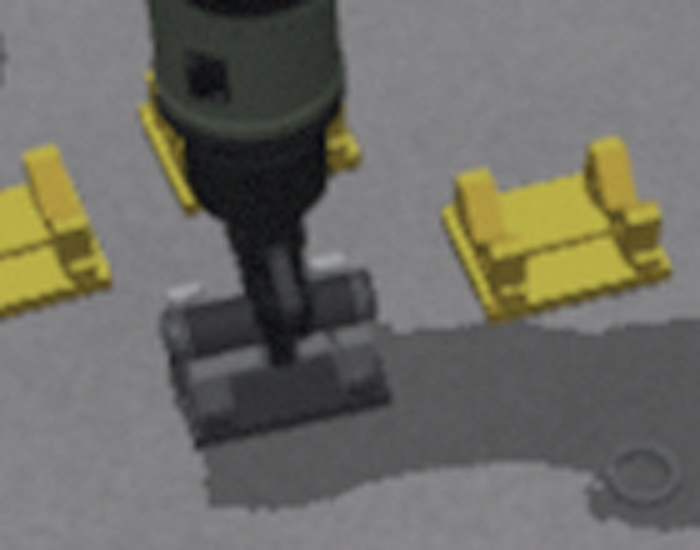

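View pics/s8.png

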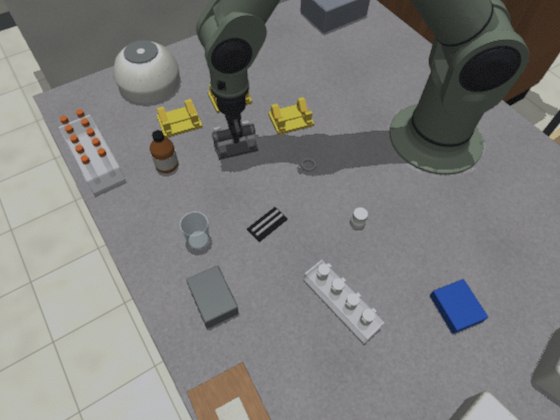

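The barrel is seated in the grey V-block between both cheeks, with its ends at (175,330) and (362,295) in the crop. In the full view all four caps are shut and the bystanders are in place. The press is steady at about 11 N.

```bash
python3 -c "
from workcell import bot
print(bot.job_done()); o=bot.observe(); print(o['clock'],o['force'])"
```

```text
the job is handed in; nothing more can be done
None
the job is handed in; nothing more can be done
```

The bench is ready: the open cap is shut, and the barrel lies in the grey V-block, still gripped and pressed down. I handed the job in at about 15 s of the 48 s.

- **Cap:** I pushed the open end cap over from behind its hinge. Then I pressed it down at 76 mm with about 12 N measured, plus 1 mm more commanded travel whose force I did not read. All four caps looked equally flat and shut in the images afterwards.
- **Barrel grasp:** I gripped the barrel at its middle with 60 N, and it lifted off the rest without slipping. The first grip seemed slightly high, so I regripped about 3 mm lower before lifting.
- **Seating:** On first contact the barrel was about 1° off line with the groove and stood about 0.5 mm high. I turned the tool to follow the measured moment until the twist was near zero. The tool then settled at 23.7 mm, which is what I expected for a barrel seated with its axis at 45 mm.
- **Last checks:** The downward push read 11.2 to 11.5 N; adding the barrel's weight, the V faces carry about 13 N. A sideways force of about 1.5 N remained, mainly along the groove. The images showed no shift in the bystanders.
- **Disagreement:** My image estimates of the groove angle were −14.7° and −15.7°, but the barrel seated at −16.3°. I trusted the contact forces over the images.

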